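# Empty the iced tumbler and hold it to drip

## Task

Empty the leftover ice out of the open steel tumbler: draw it straight up out of the drainer rack, still upright with its six ice cubes inside, then carry it over the sink basin and tip all the ice into the basin. Finish while still holding the tumbler raised over the basin to drip, tipped well past level so that its mouth points downward, all of it clear above the sink and touched by nothing but the gripper. Leave the other cups in the rack and the small espresso cup where they stand.

Things in the scene. Friction and masses are not known exactly. Their poses are not given: they have to be found in the camera images.
- tumbler: the tumbler itself (loose, about 0.2 kg, plus 0.06 kg of ice): the only open cup in the rack. Plain brushed steel, straight round wall, outside diameter 62 mm, height 130 mm, wall 3 mm, dark rubber foot band. Origin at the centre of its underside, z axis from foot to mouth. It stands in one of the three bays, with a few mm of play.
- tumbler_mid (a point): centre of the tumbler, 65 mm above its underside; axes as the tumbler's (z from foot to mouth). The wall can be gripped above the rack's wires, e.g. 87 mm above the underside; 62 mm across.
- tumbler_mouth (a point): centre of the tumbler's mouth, 130 mm above its underside.
- ice0: one of six ice cubes, 22 mm a side, 10 g, slippery (friction about 0.12, so they slide out once the wall slopes some 10 degrees downward), lying in the tumbler at the start. Origin at its centre.
- ice1: one of six ice cubes, 22 mm a side, 10 g, slippery (friction about 0.12, so they slide out once the wall slopes some 10 degrees downward), lying in the tumbler at the start. Origin at its centre.
- ice2: one of six ice cubes, 22 mm a side, 10 g, slippery (friction about 0.12, so they slide out once the wall slopes some 10 degrees downward), lying in the tumbler at the start. Origin at its centre.
- ice3: one of six ice cubes, 22 mm a side, 10 g, slippery (friction about 0.12, so they slide out once the wall slopes some 10 degrees downward), lying in the tumbler at the start. Origin at its centre.
- ice4: one of six ice cubes, 22 mm a side, 10 g, slippery (friction about 0.12, so they slide out once the wall slopes some 10 degrees downward), lying in the tumbler at the start. Origin at its centre.
- ice5: one of six ice cubes, 22 mm a side, 10 g, slippery (friction about 0.12, so they slide out once the wall slopes some 10 degrees downward), lying in the tumbler at the start. Origin at its centre.
- rack: white wire drainer rack, fixed, on the drainboard; drip tray 110 mm (its x) by 320 mm (its y), three square bays in a row along its y at y = -100, 0 and +100 mm. Bays are 72 mm wide inside, wires 5 mm thick, their top 61 mm above the rack's origin. Cups stand on the tray floor 10 mm above the origin. Origin on its underside, at the centre.
- sink: stainless drop-in sink, 500 mm (x) by 1020 mm (y), fixed, its sheet 3 mm thick lying on the worktop; origin on the worktop at its centre in x. Basin opening x = -170 to 170 mm, y = 20 to 400 mm (centre at y = 210), corners cut, floor 160 mm below the origin. Ribbed drainboard on the -y side.
- basin_mid (a point): centre of the basin's opening, level with the sheet. A mixer tap, 180 mm tall, stands 215 mm beyond it (+x) and 250 mm to its left (+y); the spout runs from the tap along -y for 205 mm, 100 to 155 mm high, behind the basin's far edge, not over it. A soap pump, 90 mm tall, is built into the sheet at +100 mm x, +270 mm y from this point.
- flask_mid (a point): closed steel flask with a black flip lid, same diameter (62 mm), 130 mm high, in another bay; bystander. Point at its centre, 65 mm up.
- glass_mid (a point): drinking glass standing upside down in another bay, 62 mm wide at the bottom, 108 mm high; bystander. Point at its centre, 54 mm up.
- espresso_mid (a point): small white espresso cup, 60 mm wide at the rim, 55 mm high, standing on the sink sheet on the far side between rack and basin; bystander. Point at its centre, 27 mm up.

How it is judged:
On the way:
1. the tumbler is drawn up clear of the rack's wires, upright, with all six ice cubes inside (z of tumbler_mid in the frame of rack above 0.13 m and angle between tumbler_mid's own z axis and vertical below 0.4 rad and distance between each of ice0, ice1, ice2, ice3, ice4, ice5 and tumbler_mid below 0.075 m), for 0.2 s.
At the end, for the whole second after the job is handed in: All six ice cubes lie in the sink basin; the tumbler is held by the fingers, still, its mouth over the basin opening and its middle and mouth more than 35 mm above the worktop, its axis more than 95 degrees from upright (mouth below level), touching neither sink nor rack (x of ice0 in the frame of sink between -0.17 and 0.17 m and y of ice0 in the frame of sink between 0.02 and 0.4 m and z of ice0 in the frame of sink between -0.2 and -0.08 m and x of ice1 in the frame of sink between -0.17 and 0.17 m and y of ice1 in the frame of sink between 0.02 and 0.4 m and z of ice1 in the frame of sink between -0.2 and -0.08 m and x of ice2 in the frame of sink between -0.17 and 0.17 m and y of ice2 in the frame of sink between 0.02 and 0.4 m and z of ice2 in the frame of sink between -0.2 and -0.08 m and x of ice3 in the frame of sink between -0.17 and 0.17 m and y of ice3 in the frame of sink between 0.02 and 0.4 m and z of ice3 in the frame of sink between -0.2 and -0.08 m and x of ice4 in the frame of sink between -0.17 and 0.17 m and y of ice4 in the frame of sink between 0.02 and 0.4 m and z of ice4 in the frame of sink between -0.2 and -0.08 m and x of ice5 in the frame of sink between -0.17 and 0.17 m and y of ice5 in the frame of sink between 0.02 and 0.4 m and z of ice5 in the frame of sink between -0.2 and -0.08 m and x of tumbler_mouth in the frame of sink between -0.17 and 0.17 m and y of tumbler_mouth in the frame of sink between 0.02 and 0.4 m and height (world z) of each of tumbler_mouth, tumbler_mid above 0.035 m and angle between tumbler_mid's own z axis and vertical above 1.66 rad and contact force between the fingers and tumbler above 1 N and contact force between tumbler and sink below 0.1 N and contact force between tumbler and rack below 0.1 N and linear speed of tumbler below 0.05 m/s); the arm keeps its last pose, push and grip.
It fails at once if the flask is shifted by more than 25 mm or knocked over (distance of flask_mid from where it was at the start of the episode above 0.025 m).
It fails at once if the glass is shifted by more than 25 mm or knocked over (distance of glass_mid from where it was at the start of the episode above 0.025 m).
It fails at once if the espresso cup is shifted by more than 25 mm or knocked over (distance of espresso_mid from where it was at the start of the episode above 0.025 m).
It also fails if it takes over 51 s, if anything falls off the work surface, if the arm or the gripper's body presses on something with over 40 N, if the wrist force passes 120 N, or if a joint passes its speed limit or range.

## Robot

A 6-joint arm with a two-finger parallel gripper is mounted at the origin on the work surface. World frame = base frame: x ahead of the robot, y to its left, z up, the work surface at z = 0. Lengths are in m, angles in rad, forces in N, time in s.
With the tool pointing down it reaches from about 0.375 to 0.9 m from the base axis. Payload 3.1 kg.
Tool frame: the origin (TCP) lies at the very end of the fingers, on their centre line; the grasp point (between the pads) lies 19 mm behind it; x points along the fingers, y is the direction in which the jaws open and shut, and the axes are right-handed (so a half turn about x gives the same grasp; the last joint's range is limited). The gripper opens to 87 mm and grips with 3 to 60 N. Pads are 19 mm wide; open, the fingers measure 117 mm over their backs; the gripper's body (75 mm by 190 mm) begins 51 mm behind the grasp point.
Start: joints at [-1.403, 0.527, 1.433, -0, 1.181, -0.178], TCP at [0.212, -0.588, 0.223] pointing down, gripper open.
Joint ranges: [-3.08, 3.08], [-0.75, 2.2], [0.22, 2.44], [-1.43, 4.57], [0, 2.65], [-2.85, 2.85]. Speed limits (rad/s): [2.79, 2.79, 3.14, 3.14, 3.14, 3.14].

## Interface

Orientations are given as a unit quaternion [x, y, z, w].
In Python, from rig import robot gives the robot as it stands.
- The arm moves only by the tool carry_out, never from a script. Its argument "commands" is a list that holds one entry, the list of rows, each a list of 5 numbers: the opening, from 0 (shut) to 1 (fully open), then the shift along the tool's x, y, z in mm, then the turn about the tool's x in degrees. In form: [[[hand, x, y, z, twist], ...]]. A call has 1 to 8 rows; each row shifts and turns the pose as measured when the row begins, along the tool's axes as they then stand; what a row does not reach is not made up. A row lasts 1/12 s, in which the tool goes at most 41.7 mm and 7.16 degrees, less where a joint would pass 70% of its speed; a pose out of reach is approached as far as the arm can. A call with a gripper value outside its range is refused whole. The fingers move at their own pace and stop on an object; "force" is the grip in N (left out, the last holds). Time passes only in rows, so rows that do not move let the fingers close. It gives the time, the measured TCP pose, the force and the opening at its end, in the units of the state.
- robot.get_obs(): the state, without advancing time (a new reading comes with each control period).
- robot.camera(name): name is "side" or "top" or "wrist"; returns the picture (400x640x3 uint8, red, green, blue); there is no depth.
- robot.camera_model(name): a dict with "fx", "fy", "cx", "cy" (pixels), "R" (3x3) and "t" (3): a world point X has camera coordinates R X + t. Camera axes: x right, y down, z forward; pixel columns grow to the right and rows downward; lengths in m; the calibration is good to about 2 mm. A picture is of the moment at which its call begins: read the wrist's pose just before it. camera_model takes no time and is no camera call; for the wrist camera it gives the pose at the moment of the call.
- robot.hand_in(): hands the job in, once; it reports no verdict.
The state is a dict: "time": time; "q": joint angles; "joint_velocities": joint speeds; "joint_torque": joint torques, N m; "position": TCP position; "tool_rot": TCP orientation; "ft_force": force on the tool from outside, world axes, zero at the start; "moment": the same for the moment, N m; "grip_width": finger opening in m.
Only numpy, scipy, OpenCV 4.12 (cv2) and the standard library are available. Lean on these libraries where they do the work, as an engineer would, in place of code of your own. Each camera call takes 0.05 s, during which the arm holds its last target. There are 200 camera calls.

## Working session

There is one attempt and no reset: what is moved stays moved. The work goes in short steps, Python scripts to look and compute and a tool call to move; the robot and the scene stay as the last step left them, time stands still between calls to the robot, and variables do not carry over. Pictures are saved under pics/ and viewed, on a budget of 10 in all, crops included, one or two more only if the job needs it, and the job is handed in when it is done.

Besides the shell and the picture viewer there is one more tool, called after "Request:" as name([rows], argument=value, ...), one row to a line, values as JSON. carry_out: Moves the arm, as the interface text tells. Its arguments: {"type":"object","properties":{"commands":{"type":"array"},"force":{"type":"number"}},"required":["commands"]}

```bash
ls; mkdir -p pics; python3 - <<'E'
from rig import robot
import cv2
o=robot.get_obs();print({k:o[k] for k in('time','q','position','tool_rot','grip_width')})
for n in('side','top'):
    cv2.imwrite(f'pics/{n}0.png',robot.camera(n)[:,:,::-1]); print(n,robot.camera_model(n))
E
```

```text
pics
{'time': 0.0, 'q': array([-1.40250544e+00,  5.28531692e-01,  1.43388777e+00,  7.27405282e-06,
        1.18138826e+00, -1.78483909e-01]), 'position': array([ 0.21233197, -0.58705422,  0.221536  ]), 'tool_rot': array([ 0.69651055,  0.1227721 , -0.69649781,  0.12120586]), 'grip_width': 0.08696525906115425}
side {'fx': 394.71372101674547, 'fy': 394.71372101674547, 'cx': 317.9714169954285, 'cy': 203.48416238953615, 'R': array([[-0.86359112, -0.50411277,  0.0089828 ],
       [-0.31669719,  0.52849596, -0.78765151],
       [ 0.39231781, -0.68305368, -0.61605552]]), 't': array([0.49567837, 0.2993353 , 0.782631  ])}
top {'fx': 459.7990162524602, 'fy': 459.7990162524602, 'cx': 309.12351053962016, 'cy': 199.68449083918415, 'R': array([[-0.00953909, -0.99993207, -0.00669797],
       [-0.99199999,  0.01030619, -0.12581652],
       [ 0.12587701,  0.00544422, -0.99203092]]), 't': array([-0.04266106,  0.57719062,  0.96105875])}
```

View pics/side0.png

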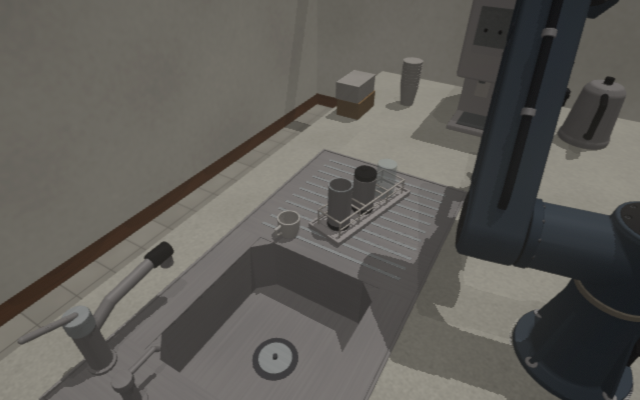

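View pics/top0.png

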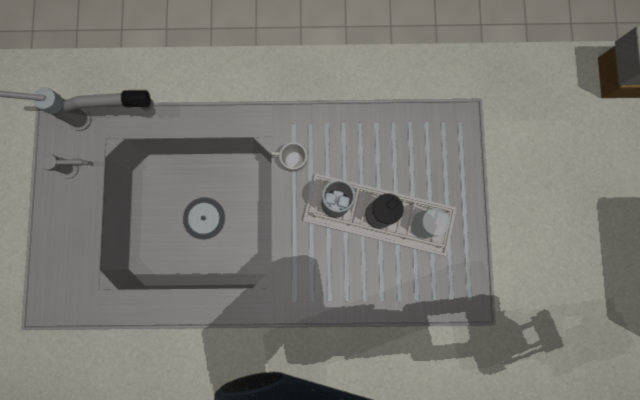

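Side: tumbler at about (340,200) next to the espresso cup (288,225). Top: the open cup with ice is the left bay (337,197), flask in the middle (385,210), glass on the right (433,220), espresso (292,156), basin between columns 102 and 272. I'll zoom in for exact measurement.

```bash
cat > h.py <<'E'
import numpy as np
from rig import robot
def ray(n,u,v,z):
    m=robot.camera_model(n);d=m['R'].T@np.array([(u-m['cx'])/m['fx'],(v-m['cy'])/m['fy'],1]);c=-m['R'].T@m['t']
    return c+d*(z-c[2])/d[2]
def proj(n,X):
    m=robot.camera_model(n);p=m['R']@np.array(X)+m['t'];return np.array([m['fx']*p[0]/p[2]+m['cx'],m['fy']*p[1]/p[2]+m['cy']])
E
python3 - <<'E'
from h import *
import cv2
im=cv2.imread('pics/top0.png')[130:270,270:470]
cv2.imwrite('pics/topz.png',cv2.resize(im,None,fx=4,fy=4,interpolation=cv2.INTER_CUBIC))
for n,p,z in [('tumbler',(338,196),.143),('esp',(292.5,155.5),.058)]+[('sinkcorner',p,.003) for p in((38,108),(480,99),(493,324),(25,327))]+[('basin',p,.003) for p in((104,139),(272,139),(272,288),(101,288))]+[('rack',p,.01) for p in((315,174),(455,207),(446,255),(304,220))]:
    print(n,p,ray('top',*p,z).round(4))
E
```

```text
tumbler (338, 196) [ 0.5698 -0.105   0.143 ]
esp (292.5, 155.5) [ 0.67   -0.0137  0.058 ]
sinkcorner (38, 108) [0.8009 0.576  0.003 ]
sinkcorner (480, 99) [ 0.8103 -0.4435  0.003 ]
sinkcorner (493, 324) [ 0.3059 -0.4432  0.003 ]
sinkcorner (25, 327) [0.3083 0.5723 0.003 ]
basin (104, 139) [0.7258 0.4196 0.003 ]
basin (272, 139) [0.7214 0.0351 0.003 ]
basin (272, 288) [0.3869 0.0349 0.003 ]
basin (101, 288) [0.3903 0.4105 0.003 ]
rack (315, 174) [ 0.638 -0.062  0.01 ]
rack (455, 207) [ 0.5604 -0.3716  0.01  ]
rack (446, 255) [ 0.4549 -0.3467  0.01  ]
rack (304, 220) [ 0.5348 -0.0365  0.01  ]
```

View pics/topz.png

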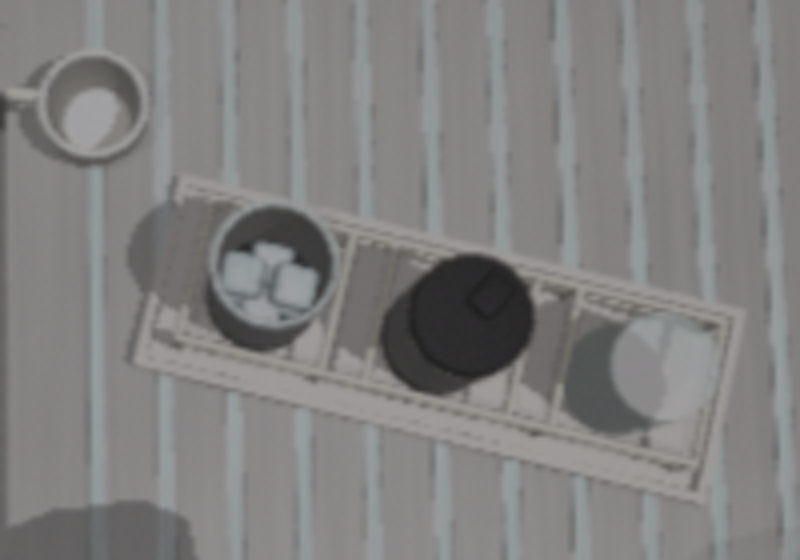

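Measurements agree with the given sizes: rack yaw is about -14°, and the tumbler is at (0.569, -0.106), matching the +y bay. The moves only turn about tool x. So I need to tilt the tool by using the reach limit, grip from the side, and then twist to pour. I'll raise the arm and head for a free area first.

Request:
carry_out([
  [[1,-40,0,0,0],[1,-40,0,0,0],[1,-40,0,0,0],[1,-25,-15,-28,0],[1,-10,-20,-34,0],[1,-10,-20,-34,0],[1,-10,-20,-34,0],[1,0,-20,-34,0]],
])

```text
time: 0.77
position: [0.3329, -0.4437, 0.3991]
tool_rot: [-0.697, -0.122, 0.697, -0.112]
ft_force: [1.4, 0.2, -0.0]
grip_width: 0.0872
```

Request:
carry_out([
  [[1,0,-20,-34,0],[1,0,-20,-34,0],[1,0,-20,-34,0],[1,0,-20,-34,0],[1,0,-20,-34,0],[1,0,-20,-34,0],[1,0,-20,-34,0],[1,0,-20,-34,0]],
])

```text
time: 1.43
position: [0.5442, -0.1893, 0.4008]
tool_rot: [-0.697, -0.121, 0.698, -0.11]
ft_force: [0.6, 0.2, 0.3]
grip_width: 0.0871
```

Request:
carry_out([
  [[1,0,-20,-34,0],[1,0,-20,-34,0],[1,0,-20,-34,0],[1,0,0,0,7],[1,0,0,0,7],[1,0,0,0,7],[1,0,0,0,7],[1,0,0,0,6]],
])

```text
time: 2.1
position: [0.6278, -0.0813, 0.395]
tool_rot: [-0.695, 0.089, 0.706, 0.103]
ft_force: [-0.5, -0.9, -0.9]
grip_width: 0.0873
```

```bash
cat >> h.py <<'E'
from scipy.spatial.transform import Rotation as Ro
def st(target=None):
    o=robot.get_obs();R=Ro.from_quat(o['tool_rot']).as_matrix()
    print('t',round(float(o['time']),2),'q',o['q'].round(3),'p',o['position'].round(4),'w',round(float(o['grip_width']),4),'f',o['ft_force'].round(1))
    print('axes x,y,z:',R.T.round(3).tolist(),'tilt from down',np.degrees(np.arccos(-R[2,0])).round(1))
    if target is not None: print('local mm',(R.T@(np.array(target)-o['position'])*1000).round(1))
    return o,R
E
python3 -c "
from h import *;st()"
```

```text
t 2.1 q [-0.313  0.413  1.153  0.017  1.595  1.531] p [ 0.6278 -0.0813  0.395 ] w 0.0873 f [-0.5 -0.9 -0.9]
axes x,y,z: [[-0.014, 0.022, -1.0], [-0.27, -0.963, -0.017], [-0.963, 0.27, 0.019]] tilt from down 1.5
```

Request:
carry_out([
  [[1,-30,0,-28,0],[1,-30,0,-28,0],[1,-30,0,-28,0],[1,-30,0,-28,0],[1,-30,0,-28,0],[1,-30,0,-28,0],[1,-30,0,-28,0],[1,-30,0,-28,0]],
])

```text
time: 2.77
position: [0.7661, -0.1293, 0.5282]
tool_rot: [-0.679, 0.084, 0.721, 0.11]
ft_force: [-1.1, 0.6, 1.9]
grip_width: 0.0871
```

```bash
python3 -c "
from h import *;st()"
```

```text
t 2.77 q [-0.321  0.748  0.221  0.033  2.237  1.545] p [ 0.7661 -0.1293  0.5282] w 0.0871 f [-1.1  0.6  1.9]
axes x,y,z: [[-0.053, 0.045, -0.998], [-0.273, -0.961, -0.028], [-0.96, 0.271, 0.063]] tilt from down 4.0
```

Request:
carry_out([
  [[1,0,0,-41,0],[1,0,0,-41,0],[1,0,0,-41,0],[1,0,0,-41,0],[1,0,0,-41,0],[1,0,0,-41,0],[1,0,0,-41,0],[1,0,0,-41,0]],
])

```text
time: 3.43
position: [0.8846, -0.1816, 0.4261]
tool_rot: [0.749, -0.09, -0.647, -0.107]
ft_force: [-0.0, 0.0, -0.4]
grip_width: 0.087
```

```bash
python3 -c "
from h import *;st()"
```

```text
t 3.43 q [-0.344  0.877  0.218  0.056  1.909  1.529] p [ 0.8846 -0.1816  0.4261] w 0.087 f [-0.   0.  -0.4]
axes x,y,z: [[0.146, 0.004, -0.989], [-0.273, -0.961, -0.044], [-0.951, 0.276, -0.139]] tilt from down 8.4
```

Request:
carry_out([
  [[1,0,0,-41,0],[1,0,0,-41,0],[1,0,0,-41,0],[1,0,0,-41,0],[1,0,0,-41,0],[1,0,0,-41,0],[1,0,0,-41,0],[1,0,0,-41,0]],
])

```text
time: 4.1
position: [0.9675, -0.223, 0.4022]
tool_rot: [0.82, -0.097, -0.555, -0.1]
ft_force: [0.2, -0.1, -0.2]
grip_width: 0.0873
```

```bash
python3 -c "
from h import *;st()"
```

```text
t 4.1 q [-0.365  0.926  0.218  0.085  1.629  1.511] p [ 0.9675 -0.223   0.4022] w 0.0873 f [ 0.2 -0.1 -0.2]
axes x,y,z: [[0.366, -0.049, -0.929], [-0.27, -0.961, -0.056], [-0.891, 0.271, -0.365]] tilt from down 21.7
```

Request:
carry_out([
  [[1,14,0,-39,0],[1,14,0,-39,0],[1,14,0,-39,0],[1,14,0,-39,0],[1,14,0,-39,0],[1,14,0,-39,0],[1,14,0,-39,0],[1,14,0,-39,0]],
])

```text
time: 4.77
position: [1.054, -0.2587, 0.3696]
tool_rot: [0.881, -0.105, -0.453, -0.089]
ft_force: [0.9, -0.5, -0.0]
grip_width: 0.0868
```

```bash
python3 -c "
from h import *;st()"
```

```text
t 4.77 q [-0.374  1.001  0.218  0.115  1.316  1.491] p [ 1.054  -0.2587  0.3696] w 0.0868 f [ 0.9 -0.5 -0. ]
axes x,y,z: [[0.568, -0.105, -0.816], [-0.265, -0.962, -0.061], [-0.779, 0.251, -0.575]] tilt from down 35.3
```

Request:
carry_out([
  [[1,16,0,-38,0],[1,16,0,-38,0],[1,16,0,-38,0],[1,16,0,-38,0],[1,16,0,-38,0],[1,16,0,-38,0],[1,16,0,-38,0],[1,16,0,-38,0]],
])

```text
time: 5.43
position: [1.1077, -0.2849, 0.3977]
tool_rot: [0.927, -0.112, -0.349, -0.076]
ft_force: [0.2, -0.0, 0.3]
grip_width: 0.0871
```

Request:
carry_out([
  [[1,20,0,-36,0],[1,20,0,-36,0],[1,20,0,-36,0],[1,20,0,-36,0],[1,20,0,-36,0],[1,20,0,-36,0],[1,20,0,-36,0],[1,20,0,-36,0]],
])

```text
time: 6.1
position: [1.1378, -0.3031, 0.4609]
tool_rot: [0.959, -0.118, -0.249, -0.064]
ft_force: [0.3, -0.2, -0.4]
grip_width: 0.087
```

```bash
python3 -c "
from h import *;st()"
```

```text
t 6.1 q [-0.393  1.01   0.218  0.19   0.873  1.438] p [ 1.1378 -0.3031  0.4609] w 0.087 f [ 0.3 -0.2 -0.4]
axes x,y,z: [[0.848, -0.195, -0.493], [-0.258, -0.964, -0.063], [-0.463, 0.181, -0.868]] tilt from down 60.5
```

Request:
carry_out([
  [[1,18,0,-37,0],[1,18,0,-37,0],[1,18,0,-37,0],[1,18,0,-37,0],[1,18,0,-37,0],[1,18,0,-37,0],[1,18,0,-37,0],[1,18,0,-37,0]],
])

```text
time: 6.77
position: [1.1313, -0.3119, 0.5755]
tool_rot: [0.978, -0.122, -0.162, -0.053]
ft_force: [-0.8, 0.9, 1.1]
grip_width: 0.0868
```

```bash
python3 -c "
from h import *;st([.40,-.06,.40])"
```

```text
t 6.77 q [-0.405  0.937  0.219  0.23   0.768  1.415] p [ 1.1313 -0.3119  0.5755] w 0.0868 f [-0.8  0.9  1.1]
axes x,y,z: [[0.918, -0.222, -0.329], [-0.256, -0.965, -0.063], [-0.303, 0.142, -0.942]] tilt from down 70.8
local mm [-669.5  -45.   422.8]
```

Request:
carry_out([
  [[1,-25,-2,25,-4],[1,-27,-2,27,0],[1,-27,-2,27,0],[1,-27,-2,27,0],[1,-27,-2,27,0],[1,-27,-2,27,0],[1,-27,-2,27,0],[1,-27,-2,27,0]],
])

```text
time: 7.43
position: [0.9269, -0.246, 0.4853]
tool_rot: [0.982, -0.115, -0.147, -0.021]
ft_force: [0.7, 0.4, 0.8]
grip_width: 0.0866
```

```bash
python3 -c "
from h import *;st([.583,-.109,.30])"
```

```text
t 7.43 q [-0.438  0.543  1.265  1.25   0.207  0.274] p [ 0.9269 -0.246   0.4853] w 0.0866 f [0.7 0.4 0.8]
axes x,y,z: [[0.93, -0.22, -0.293], [-0.233, -0.973, -0.007], [-0.283, 0.075, -0.956]] tilt from down 73.0
local mm [-295.9  -51.9  284.9]
```

Request:
carry_out([
  [[1,-27,-4,26,0],[1,-27,-4,26,0],[1,-27,-4,26,0],[1,-27,-4,26,0],[1,-27,-4,26,0],[1,-27,-4,26,0],[1,-27,-4,26,0],[1,-27,-4,26,0]],
])

```text
time: 8.1
position: [0.7478, -0.1791, 0.3987]
tool_rot: [0.984, -0.112, -0.139, -0.019]
ft_force: [0.6, 1.7, -0.9]
grip_width: 0.0868
```

```bash
python3 -c "
from h import *;st([.583,-.109,.30])"
```

```text
t 8.1 q [-0.476  0.396  1.846  2.559  0.447 -1.1  ] p [ 0.7478 -0.1791  0.3987] w 0.0868 f [ 0.6  1.7 -0.9]
axes x,y,z: [[0.936, -0.215, -0.278], [-0.226, -0.974, -0.006], [-0.27, 0.068, -0.96]] tilt from down 73.8
local mm [-141.8  -30.5  144.1]
```

Request:
carry_out([
  [[1,-27,-6,27,0],[1,-27,-6,27,0],[1,-27,-6,27,0],[1,-27,-6,27,0],[1,-25,-5,26,0],[1,-20,-4,20,0]],
])

```text
time: 8.6
position: [0.5616, -0.1019, 0.3002]
tool_rot: [0.984, -0.117, -0.133, -0.014]
ft_force: [0.7, -0.4, -1.1]
grip_width: 0.0871
```

```bash
python3 -c "
from h import *;st([.583,-.109,.30]);st([.583,-.109,.099])
import cv2;cv2.imwrite('pics/top1.png',robot.camera('top')[:,:,::-1])"
```

```text
t 8.6 q [-0.531  0.508  2.429  2.824  1.107 -1.509] p [ 0.5616 -0.1019  0.3002] w 0.0871 f [ 0.7 -0.4 -1.1]
axes x,y,z: [[0.937, -0.226, -0.265], [-0.233, -0.972, 0.004], [-0.259, 0.058, -0.964]] tilt from down 74.6
local mm [21.8  2.  -5.7]
t 8.6 q [-0.531  0.508  2.429  2.824  1.107 -1.509] p [ 0.5616 -0.1019  0.3002] w 0.0871 f [ 0.7 -0.4 -1.1]
axes x,y,z: [[0.937, -0.226, -0.265], [-0.233, -0.972, 0.004], [-0.259, 0.058, -0.964]] tilt from down 74.6
local mm [ 75.1   1.1 188.1]
```

Request:
carry_out([
  [[1,22,2,-5,0],[1,8,0,25,0],[1,8,0,25,0],[1,8,0,28,0],[1,6,0,20,0],[1,0,0,0,0]],
])

```text
time: 9.15
position: [0.5826, -0.1103, 0.1906]
tool_rot: [0.983, -0.118, -0.136, -0.012]
ft_force: [0.0, 0.5, -0.9]
grip_width: 0.0869
```

```bash
python3 -c "
from h import *;st([.583,-.109,.099])
import cv2
a=robot.camera('top')[100:300,240:480,::-1];b=robot.camera('side')[120:280,240:480,::-1]
cv2.imwrite('pics/c1.png',cv2.resize(cv2.vconcat([a,b]),None,fx=1.6,fy=1.6))"
```

```text
t 9.15 q [-0.514  0.905  2.421  2.877  1.474 -1.629] p [ 0.5826 -0.1103  0.1906] w 0.0869 f [ 0.   0.5 -0.9]
axes x,y,z: [[0.935, -0.229, -0.271], [-0.236, -0.972, 0.008], [-0.265, 0.057, -0.963]] tilt from down 74.3
local mm [24.9 -2.1 88.1]
```

View pics/c1.png

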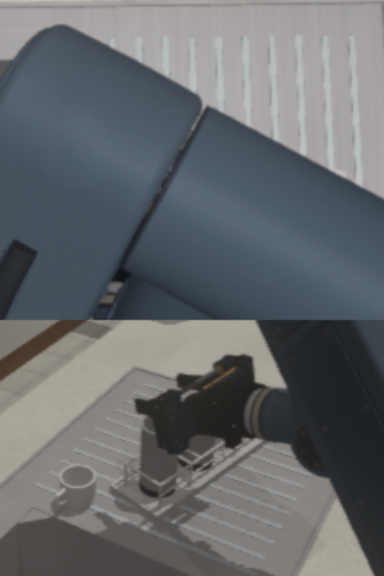

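The side view shows the fingers above and astride the tumbler. The top view is blocked by the arm. Descending.

Request:
carry_out([
  [[1,7,-1,25,0],[1,7,-1,25,0],[1,6,0,20,0],[1,5,0,16,0],[1,0,0,0,0]],
])

```text
time: 9.67
position: [0.5895, -0.1112, 0.1206]
tool_rot: [0.986, -0.118, -0.119, -0.006]
ft_force: [-0.9, 0.3, -0.2]
grip_width: 0.0873
```

```bash
python3 -c "
from h import *;st([.583,-.109,.099]);print(proj('side',[.569,-.106,.143]),proj('side',[.566,-.105,.105]))
import cv2
b=robot.camera('side')[140:260,290:450,::-1];w=robot.camera('wrist')[:,:,::-1]
cv2.imwrite('pics/c2.png',cv2.vconcat([cv2.resize(b,(400,300),interpolation=2),cv2.resize(w,(400,250))]))"
```

```text
t 9.67 q [-0.507  1.157  2.378  2.881  1.714 -1.69 ] p [ 0.5895 -0.1112  0.1206] w 0.0873 f [-0.9  0.3 -0.2]
axes x,y,z: [[0.944, -0.232, -0.235], [-0.235, -0.972, 0.016], [-0.232, 0.04, -0.972]] tilt from down 76.4
local mm [-1.6 -1.  22.6]
[341.49696234 183.74378619] [341.67677684 196.41837582]
```

View pics/c2.png

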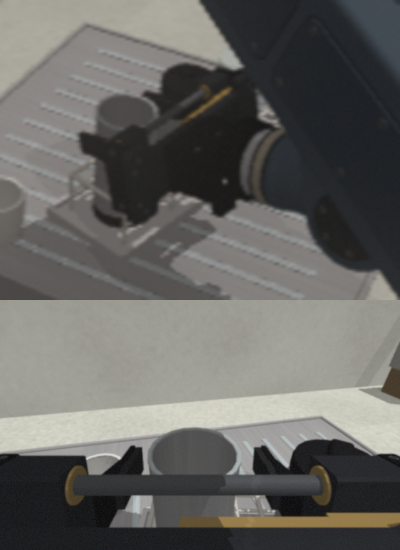

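The fingers straddle the tumbler and are centred on it: wrist image, tumbler at column 195, fingers at 137 and 255. I'll go the last 20 mm down and close.

Request:
carry_out([
  [[1,-1,-1,16,0],[1,-1,0,10,0],[1,0,0,0,0],[0,0,0,0,0],[0,0,0,0,0],[0,0,0,0,0],[0,0,0,0,0],[0,0,0,0,0]],
], force=30)

```text
time: 10.43
position: [0.5844, -0.1089, 0.118]
tool_rot: [0.987, -0.118, -0.105, -0.002]
ft_force: [0.1, 2.3, 0.2]
grip_width: 0.0617
```

Request:
carry_out([
  [[0,0,0,0,0],[0,0,0,0,0],[0,0,0,0,0],[0,0,0,0,0]],
])

```text
time: 10.77
position: [0.5844, -0.1086, 0.118]
tool_rot: [0.987, -0.118, -0.106, -0.001]
ft_force: [0.2, 0.9, -0.3]
grip_width: 0.0603
```

```bash
python3 -c "
from h import *;st()"
```

```text
t 10.77 q [-0.511  1.206  2.389  2.869  1.797 -1.714] p [ 0.5844 -0.1086  0.118 ] w 0.0603 f [ 0.2  0.9 -0.3]
axes x,y,z: [[0.95, -0.232, -0.21], [-0.233, -0.972, 0.022], [-0.209, 0.028, -0.978]] tilt from down 77.9
```

The last descent did not fully happen, so the grip is about 109 mm above the underside, 21 mm below the rim. The pads are fully on the wall and the width is consistent. I'll raise the force and lift.

Request:
carry_out([
  [[0,0,0,0,0],[0,-2,0,-10,0],[0,-3,0,-15,0],[0,-4,0,-20,0],[0,-4,0,-20,0],[0,-4,0,-20,0],[0,-4,0,-20,0],[0,-4,0,-20,0]],
], force=45)

```text
time: 11.43
position: [0.5855, -0.1071, 0.2325]
tool_rot: [0.985, -0.119, -0.125, -0.007]
ft_force: [0.5, -0.3, -3.8]
grip_width: 0.0601
```

```bash
python3 -c "
from h import *;st()"
```

```text
t 11.43 q [-0.5    0.776  2.414  2.886  1.368 -1.6  ] p [ 0.5855 -0.1071  0.2325] w 0.0601 f [ 0.5 -0.3 -3.8]
axes x,y,z: [[0.941, -0.232, -0.247], [-0.235, -0.972, 0.016], [-0.244, 0.043, -0.969]] tilt from down 75.7
```

Request:
carry_out([
  [[0,-1,0,-20,0],[0,0,0,-20,0],[0,0,0,-20,0],[0,0,0,0,0],[0,0,0,0,0],[0,0,0,0,0]],
])

```text
time: 11.93
position: [0.595, -0.1075, 0.291]
tool_rot: [0.984, -0.119, -0.132, -0.008]
ft_force: [-0.6, 0.7, -4.0]
grip_width: 0.06
```

```bash
python3 -c "
from h import *;st([.56,.24,.30])
import cv2
b=robot.camera('side')[80:280,240:560,::-1];w=robot.camera('wrist')[:,:,::-1]
cv2.imwrite('pics/c3.png',cv2.vconcat([cv2.resize(b,(480,300),interpolation=2),cv2.resize(w,(480,300))]))"
```

```text
t 11.93 q [-0.484  0.539  2.347  2.873  1.058 -1.517] p [ 0.595  -0.1075  0.291 ] w 0.06 f [-0.6  0.7 -4. ]
axes x,y,z: [[0.937, -0.231, -0.262], [-0.236, -0.972, 0.015], [-0.258, 0.048, -0.965]] tilt from down 74.8
local mm [-115.5 -329.3   16.9]
```

View pics/c3.png

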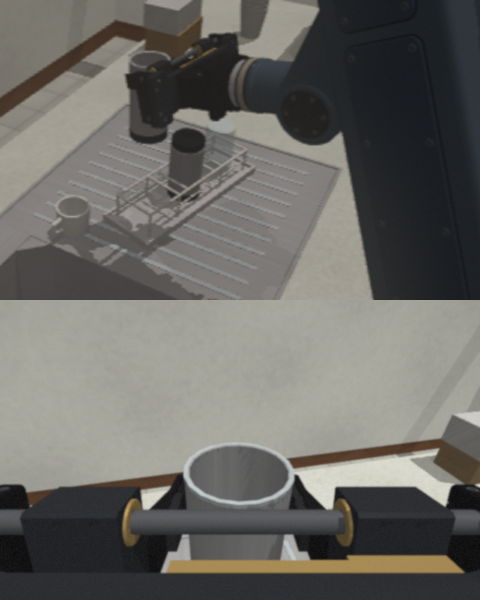

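Lifted upright; the flask, glass and espresso cup are undisturbed. The tumbler foot is around (150,135) in the crop, well above the rack. Carrying it over the basin.

Request:
carry_out([
  [[0,-4,-12,1,0],[0,-7,-22,2,0],[0,-9,-28,3,0],[0,-9,-30,3,0],[0,-9,-30,3,0],[0,-9,-30,3,0],[0,-9,-30,3,0],[0,-9,-30,3,0]],
])

```text
time: 12.7
position: [0.5779, 0.1094, 0.2624]
tool_rot: [0.98, -0.132, -0.151, -0.009]
ft_force: [0.7, 0.4, -3.0]
grip_width: 0.0598
```

Request:
carry_out([
  [[0,-9,-30,3,0],[0,-9,-30,3,0],[0,-9,-30,3,0],[0,-7,-22,2,0],[0,-4,-12,2,0],[0,0,0,0,0]],
])

```text
time: 13.2
position: [0.5663, 0.2517, 0.2401]
tool_rot: [0.978, -0.131, -0.164, -0.0]
ft_force: [0.1, -0.2, -3.4]
grip_width: 0.0605
```

```bash
python3 -c "
from h import *;st([.57,.25,.28])"
```

```text
t 13.2 q [ 0.597  0.654  2.043  4.194  0.986 -2.021] p [0.5663 0.2517 0.2401] w 0.0605 f [ 0.1 -0.2 -3.4]
axes x,y,z: [[0.912, -0.256, -0.321], [-0.256, -0.966, 0.042], [-0.321, 0.044, -0.946]] tilt from down 71.3
local mm [ -9.    2.3 -39. ]
```

Request:
carry_out([
  [[0,0,0,0,5],[0,0,0,0,7],[0,0,0,0,7],[0,0,0,0,7],[0,0,0,0,7],[0,0,0,0,7],[0,0,0,0,7],[0,0,0,0,7]],
])

```text
time: 13.87
position: [0.5606, 0.2406, 0.22]
tool_rot: [0.864, -0.207, -0.091, -0.449]
ft_force: [0.5, -0.4, -3.8]
grip_width: 0.06
```

```bash
python3 -c "
from h import *;st([.56,.25,.24])"
```

```text
t 13.87 q [ 0.59   0.684  2.058  4.198  0.992 -1.035] p [0.5606 0.2406 0.22  ] w 0.06 f [ 0.5 -0.4 -3.8]
axes x,y,z: [[0.898, -0.277, -0.343], [-0.44, -0.511, -0.739], [0.029, 0.814, -0.58]] tilt from down 69.9
local mm [-10.  -19.3  -4. ]
```

Request:
carry_out([
  [[0,-1,-4,-1,7],[0,-1,-4,-1,7],[0,-1,-4,0,7],[0,-1,-4,0,7],[0,-1,-4,0,7],[0,-1,-4,0,7],[0,-1,-4,1,7],[0,-1,-4,1,7]],
])

```text
time: 14.53
position: [0.5603, 0.2292, 0.2318]
tool_rot: [-0.542, 0.246, -0.025, 0.803]
ft_force: [-0.2, 0.7, -3.0]
grip_width: 0.0601
```

Request:
carry_out([
  [[0,-1,-4,1,7],[0,-1,-4,1,7],[0,-1,-3,2,7],[0,-1,-3,2,7],[0,-1,-3,3,7],[0,-1,-2,3,5],[0,-1,-2,3,0],[0,-1,-2,3,0]],
])

```text
time: 15.2
position: [0.5581, 0.2094, 0.2463]
tool_rot: [-0.23, 0.237, -0.122, 0.936]
ft_force: [-0.2, -0.7, -1.7]
grip_width: 0.0604
```

```bash
python3 -c "
from h import *;st([.56,.25,.24])
import cv2
b=robot.camera('side')[100:400,100:500,::-1];w=robot.camera('top')[100:350,0:400,::-1]
cv2.imwrite('pics/c4.png',cv2.vconcat([b,w]))"
```

```text
t 15.2 q [0.551 0.589 2.049 4.328 0.917 0.506] p [0.5581 0.2094 0.2463] w 0.0604 f [-0.2 -0.7 -1.7]
axes x,y,z: [[0.858, -0.337, -0.389], [0.119, 0.865, -0.488], [0.5, 0.372, 0.782]] tilt from down 67.1
local mm [-9.6 38.4 11.1]
```

View pics/c4.png

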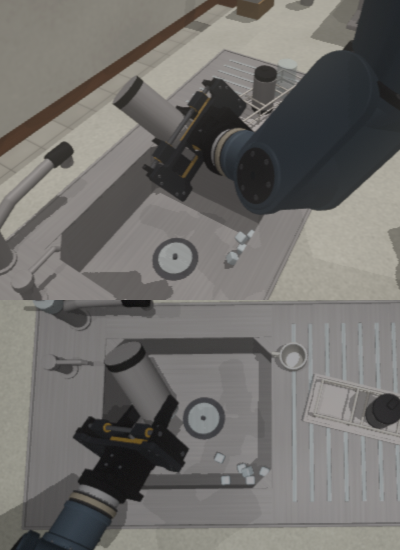

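Side and top show the tumbler inverted (mouth down) over the basin, with ice on the basin floor near (245,470) in the lower panel. I'll hold, then count the cubes in a zoom.

Request:
carry_out([
  [[0,0,0,0,0],[0,0,0,0,0],[0,0,0,0,0],[0,0,0,0,0],[0,0,0,0,0],[0,0,0,0,0],[0,0,0,0,0],[0,0,0,0,0]],
])

```text
time: 15.97
position: [0.558, 0.2093, 0.2459]
tool_rot: [-0.232, 0.238, -0.121, 0.936]
ft_force: [-0.0, 0.1, -2.5]
grip_width: 0.0603
```

```bash
python3 -c "
from h import *;o,R=st()
a=R@np.array([-.21,.022,-.978]);g=o['position']-.019*R[:,0];print('axis',a.round(3),np.degrees(np.arccos(a[2])),'mouth',(g+.021*a).round(3),'mid',(g-.044*a).round(3))
import cv2
t=robot.camera('top')[230:310,180:290,::-1];s=robot.camera('side')[300:380,310:420,::-1]
cv2.imwrite('pics/c5.png',cv2.resize(cv2.vconcat([t,s]),None,fx=3.7,fy=3.7,interpolation=2))
for p in ((220,257),(264,271),(250,280)): print(p,ray('top',*p,-.146).round(3))"
```

```text
t 15.97 q [0.551 0.59  2.049 4.327 0.918 0.503] p [0.558  0.2093 0.2459] w 0.0603 f [-0.   0.1 -2.5]
axes x,y,z: [[0.858, -0.337, -0.389], [0.117, 0.863, -0.491], [0.501, 0.376, 0.78]] tilt from down 67.1
axis [-0.667 -0.278 -0.692] 133.77350659870848 mouth [0.528 0.21  0.239] mid [0.571 0.228 0.284]
(220, 257) [ 0.456  0.18  -0.146]
(264, 271) [ 0.42   0.068 -0.146]
(250, 280) [ 0.398  0.103 -0.146]
```

View pics/c5.png

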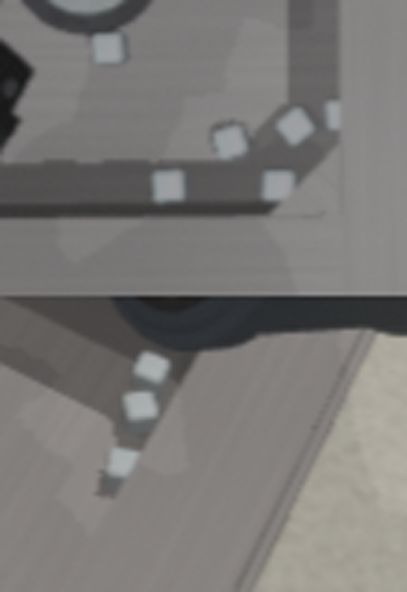

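All six cubes are visible in the zoom: (108,48), (230,140), (295,125), (335,115), (168,186) and (278,186). All lie on the basin floor inside the walls. Handing in.

```bash
python3 -c "
from h import *;print(robot.hand_in())"
```

```text
the job is handed in; nothing more can be done
None
```

I drew the tumbler upright out of the rack, carried it over the basin and tipped all six ice cubes into it. I handed the job in at about 16 s with the tumbler still gripped, raised and mouth down. No verdict was reported.

**How it was done:** The moves can only turn the tool about its own axis. I tilted the tool to about 75° from straight down by pulling against the arm's reach limit. I then gripped the tumbler from the side and poured by twisting.

**Last checks:**
- **Ice:** six cubes counted in the top image, all on the basin floor. Two of them lie close to the near wall, with one measured about 12 mm inside the basin edge. The cube nearest the drainboard is partly hidden by the sheet edge.
- **Tumbler:** its axis is about 134° from upright. Its mouth is near (0.53, 0.21, 0.24) m, over the basin, and its middle is at z = 0.28 m. These come from the measured tool pose, assuming the tumbler did not slip in the grip.
- **Grip:** 60.3 mm opening at a 45 N setting, and the tool did not move during the last hold.
- **Bystanders:** the espresso cup and flask still stood in their places in the last full views, and the glass did too in the side view.

**What disagreed:**
- The last bit of the descent was not fully reached, so the grip is about 109 mm above the underside instead of the planned 92 mm.
- The tool sagged and its tilt drifted by a few degrees during the moves. I corrected the height while pouring.
- The wrist force read 2.5 N at the end, against about 2 N expected for the empty tumbler. I put that down to sensor noise, since all six cubes were seen in the basin.

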